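# Shift the rolling mill through its gate and start it

### The arm

A 6-joint arm with a two-finger parallel gripper is mounted at the origin on the work surface. World frame = base frame: x ahead of the robot, y to its left, z up, the work surface at z = 0. Lengths are in m, angles in rad, forces in N, time in s.
With the tool pointing down it reaches from about 0.425 to 0.95 m from the base axis. Payload 3.5 kg.
Tool frame: the origin (TCP) lies at the very end of the fingers, on their centre line; the grasp point (between the pads) lies 19 mm behind it (ctrl.grip_point_offset is the distance from the TCP to the grasp point, in m); z points along the fingers, y is the line along which they close (so a half turn about z gives the same grasp; the last joint's range is limited). The gripper opens to 85 mm and grips with 20 to 120 N. Pads are 22 mm wide; open, the fingers measure 114 mm over their backs; the gripper's body (76 mm by 85 mm) begins 54 mm behind the grasp point. The pads swing forward as they close: fully open they stand 13 mm farther back than shut.
Start: joints at [-1.451, 0.286, 1.577, -0, 1.279, -0.15], TCP at [0.18, -0.651, 0.231] pointing down, gripper open.
Joint ranges: [-2.77, 2.77], [-0.9, 2.22], [0.21, 2.48], [-1.53, 4.67], [0.24, 2.81], [-2.84, 2.84]. Speed limits (rad/s): [2.79, 2.79, 3.14, 3.14, 3.14, 3.14].

### API

Orientations are given as a unit quaternion [x, y, z, w].
In Python, from plant import ctrl gives the robot as it stands. The module is installed in compiled form; this text tells all that it offers.
- The arm moves only by the shell command python3 -m pendant 'ROWS' [OPENING] [FORCE]. ROWS is JSON, a list of rows, each an object of numbers: "dx", "dy", "dz": the shift along the tool's x, y, z in cm; "twist": the turn about the tool's z in degrees. A call has 1 to 10 rows; each row is the pose to reach, as a shift and turn from the pose commanded when the call began, along the tool's axes at that moment; what a row does not reach only later rows make up. A row lasts 1/8 s, in which the tool goes at most 62.5 mm and 10.7 degrees, less where a joint would pass 70% of its speed; a pose out of reach is approached as far as the arm can. A call with a gripper value outside its range is refused whole. OPENING is the opening in per cent of the stroke, from 0 (shut) to 100 (fully open), set as the call begins (- or left out, the last holds). The fingers move at their own pace and stop on an object; FORCE is the grip in N (left out, the last holds). Time passes only in rows, so rows that repeat a pose let the fingers close. It gives the time, the measured TCP pose, the force, the opening and the grip force at its end, in the units of the state.
- ctrl.get_state(): the state, without advancing time (a new reading comes with each control period).
- ctrl.read_camera(name): name is "scene" or "top" or "wrist"; returns a dict with "img" (400x640x3 uint8, red, green, blue), "depth" (400x640 float32, m along the optical axis (not along the pixel's ray), 0 where there is no reading), "camera_matrix" (3x3 intrinsics, pixels), "xyz" and "rotation" of the camera in the world; the wrist camera has in their place "tool_from_camera" (4x4, takes a point from camera to tool coordinates, whose origin is the TCP and whose axes are the flange's). Camera axes: x right, y up, looking along -z (the intrinsics and any distortion apply to the point x, -y, -z); pixel columns grow to the right and rows downward; lengths in m; the calibration is good to about 2 mm. A picture is of the moment at which its call begins: read the wrist's pose just before it.
- ctrl.sign_off(): hands the job in; it is judged then, once.
The state is a dict: "time": time; "qpos": joint angles; "dq": joint speeds; "joint_efforts": joint torques, N m; "eef_pos": TCP position; "tcp_rot": TCP orientation; "contact_force": force on the tool from outside, world axes, zero at the start; "wrist_torque": the same for the moment, N m; "opening": opening from 0.0 (shut) to 1.0 (fully open); "finger_force": force on a finger pad.
Only numpy, scipy, OpenCV 4.12 (cv2) and the standard library are available. Lean on these libraries where they do the work, as an engineer would, in place of code of your own. Each camera call takes 0.05 s, during which the arm holds its last target. There are 200 camera calls.

### The job

Shift the bench rolling mill into its working gear: push its selector lever along the staircase slot, corner by corner, fully into the end notch, and leave it there. Only then press the large round start button fully down and let it come up again. Leave the small push button and the things lying about alone.

Things in the scene. Friction and masses are not known exactly. Their poses are not given: they have to be found in the camera images.
- mill: Fixed bench rolling mill; place and yaw differ. Blue gearbox 160 x 160 mm, 114 mm high, with an aluminium gate plate on top; origin at the centre of its underside, z up. +x points away from the robot, to the motor (x 80 to 180 mm, 90 mm high); on the +y side (y 80 to 175 mm) is the grey roll stand, 145 mm high. A lever comes up through a staircase-shaped slot in the plate.
- slot_start (a point): Near end of the slot's centre line, on the plate's upper face, at mill (-24, 20, 114) mm. The slot is 15 mm wide with rigid walls and no side branch; it runs start, corner1, corner2, corner3, notch, i.e. mill +x, -y, +x, -y. The lever starts in the first leg, at or up to 7 mm past this point.
- slot_corner1 (a point): First corner of the slot, at mill (0, 20, 114) mm. With the lever here the grip's middle is at about mill (0, 35, 171) mm, give or take 5.
- slot_corner2 (a point): Second corner, at mill (0, -6, 114) mm. Grip's middle then at about mill (0, -11, 175) mm, give or take 5.
- slot_corner3 (a point): Third corner, at mill (24, -6, 114) mm. Grip's middle then at about mill (42, -10, 169) mm, give or take 5.
- slot_notch (a point): End notch, at mill (24, -24, 114) mm. Grip's middle then at about mill (40, -40, 164) mm, give or take 5.
- grip (a point): Middle of the lever's round black grip, about 29 mm across. The lever pivots at mill (0, 0, 30) mm; this point lies 145 mm from the pivot along the lever, the grip from 113 to 176 mm (top 206 mm above the table when upright); below it is a bare 10 mm steel shaft. At the slot's start it is at about mill (-40, 34, 166) mm. The point turns with the lever.
- lever_fore (a joint): Lean of the lever along mill x, rad, positive towards mill +x. About -0.29 at the start of the slot (each run starts between -0.30 and -0.21), 0 at the first and second corners, +0.29 in the third corner and the end notch. Stiff by friction: about 1.5 N at the grip moves it, and it stays where it is left.
- lever_side (a joint): Lean of the lever along mill y, rad, positive towards mill +y. About +0.24 from the start to the first corner, -0.075 at the second and third corners, -0.28 in the end notch. Same friction; it stays where it is left.
- big_button_top (a point): Centre of the top face of the START button: a flat round push button 52 mm across on a grey box 100 x 85 x 50 mm fixed to the table at the right; the top face is 74 mm above the table, z up. Which of the two boxes' places it has differs each time.
- big_button (a joint): Travel of the START button, m: 0 up, 0.008 fully down; spring return, about 6 N fully down.
- small_button_top (a point): Centre of the top face of the other machine's push button, 26 mm across, on a like box of the same size; top face 74 mm above the table. Not to be pressed.
- small_button (a joint): Travel of the small button, m: 0 up, 0.008 fully down.
- brush: Bystander: hand brush about 170 mm long, lying between the mill and the push-button boxes. Leave it alone.
- hammer: Bystander: hammer about 240 mm long, lying near the robot on the left. Leave it alone.
- bar_stock: Bystander: flat brass bar 150 x 25 x 12 mm lying near the robot on the right. Leave it alone.
- bench_block: Bystander: square dark steel block 80 x 80 x 25 mm on the right. Leave it alone.
- jar: Bystander: amber jar 64 mm across, 75 mm high, standing on the right. Leave it alone.
- flask: Bystander: amber bottle 56 mm across, 130 mm high, standing on the left. Leave it alone.
- bowl: Bystander: white bowl 100 mm across, 40 mm high, on the left. Leave it alone.
Things that resemble listed ones, but are neither listed nor needed, are in the scene too. Leave any blue or red look-alike of the part that bears big_button_top alone.

How it is judged:
On the way, in this order (a step that is already met when the one before it is completed fails the run):
1. the lever is at the first corner of the slot (value of joint lever_fore above -0.07 rad and value of joint lever_side above 0.17 rad).
2. the lever is at the second corner (value of joint lever_fore between -0.12 and 0.12 rad and value of joint lever_side below -0.04 rad).
3. the lever is at the third corner (value of joint lever_fore above 0.22 rad and value of joint lever_side above -0.17 rad).
4. the lever is fully in the end notch (value of joint lever_fore above 0.22 rad and value of joint lever_side below -0.24 rad), for 0.2 s.
5. the start button is fully down (value of joint big_button above 0.007 m).
At the end, for the whole second after the job is handed in: The lever rests in the end notch (lever_fore 0.22 to 0.36 and lever_side -0.36 to -0.24 rad, both still within 0.05 rad/s) and the start button is up again (within 1.5 mm) (all of step 4 and value of joint big_button below 0.0015 m and value of joint lever_fore below 0.36 rad and value of joint lever_side above -0.36 rad and velocity of joint lever_fore between -0.05 and 0.05 rad/s and velocity of joint lever_side between -0.05 and 0.05 rad/s); the robot touches nothing.
It fails at once if the start button is pressed (over 4 mm) while the lever is not in the end notch (value of joint big_button above 0.004 m and not (value of joint lever_fore above 0.22 rad and value of joint lever_side below -0.24 rad)).
It fails at once if the small button is pressed (over 4 mm) (value of joint small_button above 0.004 m).
It fails at once if a bystander is moved by more than 40 mm (distance of any of brush, hammer, bar_stock, bench_block, jar, flask, bowl from where it was at the start of the episode above 0.04 m).
It also fails if it takes over 58 s, if anything falls off the work surface, if the arm or the gripper's body presses on something with over 40 N, if the wrist force passes 120 N, or if a joint passes its speed limit or range.

## Working session

There is one attempt and no reset: what is moved stays moved. The work goes in short steps, Python scripts to look and compute and a shell command to move; the robot and the scene stay as the last step left them, time stands still between calls to the robot, and variables do not carry over. Pictures are saved under pics/ and viewed, at most 10 in all, crops included, and the job is handed in when it is done.

```bash
mkdir -p pics
cat > h.py <<'E'
import numpy as np, cv2, pickle
from plant import ctrl
from scipy.spatial.transform import Rotation as R
def snap(n,f):
    s=ctrl.get_state(); c=ctrl.read_camera(n); c['s']=s
    pickle.dump(c,open(f'pics/{f}.pkl','wb')); cv2.imwrite(f'pics/{f}.png',c['img'][:,:,::-1]); return c
def load(f): return pickle.load(open(f'pics/{f}.pkl','rb'))
def ext(c):
    if 'xyz' in c:
        r=np.array(c['rotation']); r=r if r.shape==(3,3) else R.from_quat(r).as_matrix()
        return r,np.array(c['xyz'])
    T=np.array(c['tool_from_camera']); r=R.from_quat(c['s']['tcp_rot']).as_matrix()
    return r@T[:3,:3], r@T[:3,3]+np.array(c['s']['eef_pos'])
def ray(c,u,v):
    K=np.array(c['camera_matrix']); d=np.array([(u-K[0,2])/K[0,0],-(v-K[1,2])/K[1,1],-1])
    r,t=ext(c); return t,r@d
def at(c,u,v,z=None):
    t,d=ray(c,u,v)
    if z is None: return t+d*c['depth'][int(v),int(u)]
    return t+d*(z-t[2])/d[2]
E
python3 - <<'E'
from h import *
for n in('scene','top'):
    c=snap(n,n+'0'); print(n,[k for k in c],c['xyz'],c['rotation'],c['camera_matrix'])
s=ctrl.get_state();print(s['time'],s['eef_pos'],s['tcp_rot'],s['opening'])
E
```

```text
scene ['img', 'depth', 'camera_matrix', 'xyz', 'rotation', 's'] [1.09332252 0.59053702 1.42705057] [0.10297182 0.25150252 0.89558735 0.35223086] [[429.42850853   0.         317.49966921]
 [  0.         429.42850853 201.02626904]
 [  0.           0.           1.        ]]
top ['img', 'depth', 'camera_matrix', 'xyz', 'rotation', 's'] [0.2332939  0.04565144 1.63570932] [ 0.0741108  -0.07638549 -0.70027685  0.70589318] [[511.83206308   0.         319.50114438]
 [  0.         511.83206308 191.09192887]
 [  0.           0.           1.        ]]
0.1 [ 0.17987167 -0.64996689  0.23001151] [ 9.90913444e-01  1.34496591e-01  1.05838233e-05 -1.10178009e-03] 0.9997465000720562
```

View pics/scene0.png

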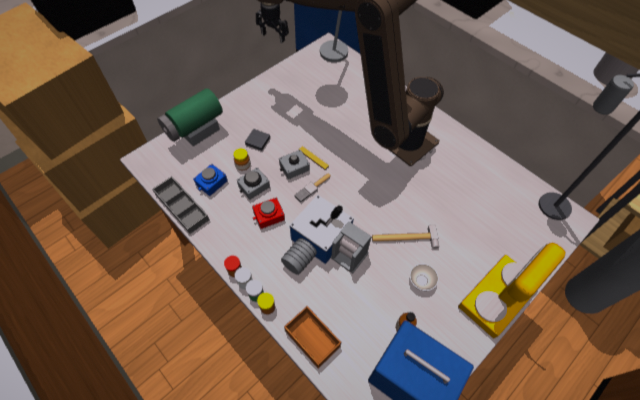

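View pics/top0.png

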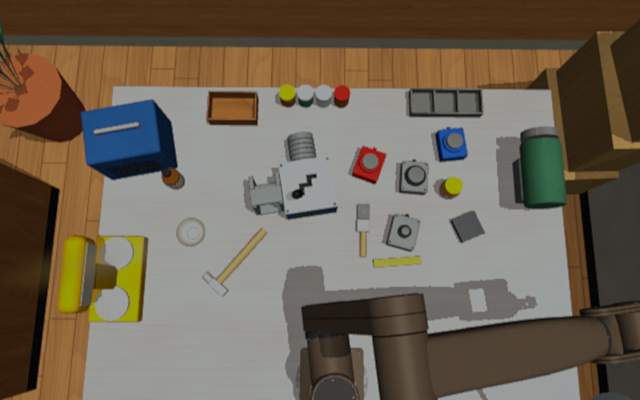

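The top view shows the mill plate at (308,188) and the grip at about (297,194). Four boxes could be taken for START: grey (413,177) with a large cap, grey (404,231) with a small cap, red (369,163) and blue (452,143). I choose the grey one at (413,177) and will check it in a crop.

Run:
```python
from h import *
c=load('top0'); a=c['img'][125:260,240:440,::-1]
cv2.imwrite('pics/crop1.png',cv2.resize(a,None,fx=4,fy=4,interpolation=cv2.INTER_CUBIC))
c=load('scene0'); a=c['img'][140:280,225:385,::-1]
cv2.imwrite('pics/crop2.png',cv2.resize(a,None,fx=4,fy=4,interpolation=cv2.INTER_CUBIC))
```

```text
(no output)
```

View pics/crop1.png

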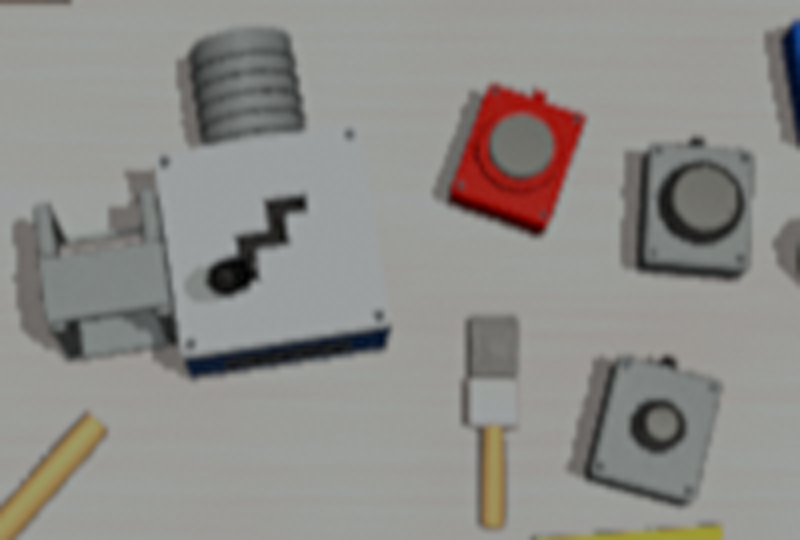

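View pics/crop2.png

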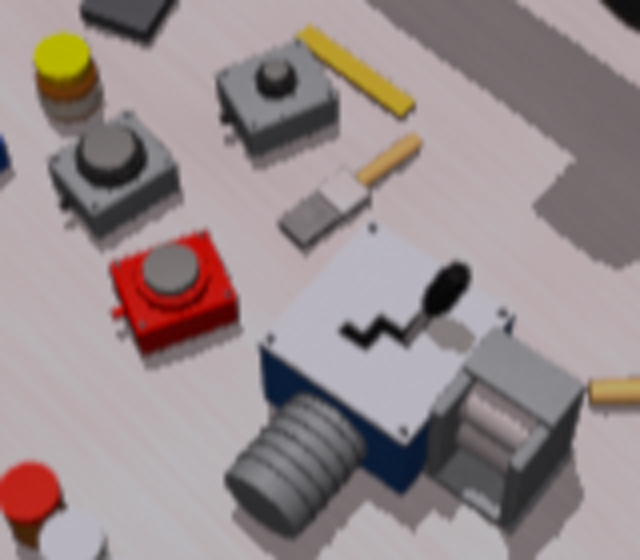

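The crops confirm it. The grey box with the large cap, at crop1 (702,202), is START. The one with the small cap, at (658,425), is the other machine's button. The mill's plate bolts are at crop1 (165,162), (350,134), (379,315) and (190,344), and the lever leans to the start of the slot.

```bash
cat >> h.py <<'E'
def tri(*obs):
    A=np.zeros((3,3));b=np.zeros(3)
    for c,u,v in obs:
        t,d=ray(c,u,v);d=d/np.linalg.norm(d);P=np.eye(3)-np.outer(d,d);A+=P;b+=P@t
    return np.linalg.solve(A,b)
E
python3 - <<'E'
from h import *
T=load('top0');S=load('scene0')
f=lambda x,y:(240+(x-1.5)/4,125+(y-1.5)/4)
g=lambda x,y:(225+(x-1.5)/4,140+(y-1.5)/4)
b1=[(165,162),(350,134),(379,315),(190,344)]
b2=[(404,432),(270,338),(373,228),(503,313)]
P=[]
for a,b in zip(b1,b2):
    p=tri((T,*f(*a)),(S,*g(*b)));P.append(p);print(p.round(4),at(T,*f(*a),.114).round(4),at(S,*g(*b),.114).round(4))
P=np.array(P);print('ctr',P.mean(0)); 
for Q in (P,np.array([at(T,*f(*a),.114) for a in b1]),np.array([at(S,*g(*a),.114) for a in b2])):
    d=Q[0]+Q[1]-Q[2]-Q[3];e=Q[0]+Q[3]-Q[1]-Q[2];print(Q.mean(0).round(4),np.degrees([np.arctan2(d[1],d[0]),np.arctan2(-e[0],e[1])]))
print('grip',tri((T,*f(229,276)),(S,*g(448,288))))
for n,a,b in(('big',(703,202),(106,150)),('small',(659,425),(275,73))):
    print(n,tri((T,*f(*a)),(S,*g(*b))),at(T,*f(*a),.074),at(S,*g(*b),.074))
E
```

```text
[0.6427 0.1616 0.1161] [0.6435 0.1614 0.114 ] [0.6417 0.1612 0.114 ]
[0.6662 0.0191 0.1178] [0.6671 0.0193 0.114 ] [0.6651 0.0172 0.114 ]
[ 0.5243 -0.003   0.1178] [ 0.5252 -0.0033  0.114 ] [ 0.5225 -0.0044  0.114 ]
[0.501  0.1388 0.1185] [0.5017 0.1392 0.114 ] [0.499  0.1372 0.114 ]
ctr [0.58351668 0.07912695 0.11755285]
[0.5835 0.0791 0.1176] [8.97044734 9.34711934]
[0.5844 0.0791 0.114 ] [8.96422037 9.38058476]
[0.5821 0.0778 0.114 ] [9.08278149 9.31567398]
grip [0.54206874 0.10835086 0.17174429]
big [ 0.62867845 -0.26259902  0.06671409] [ 0.62540006 -0.25929575  0.074     ] [ 0.63221756 -0.26018641  0.074     ]
small [ 0.4499666  -0.22160171  0.06905192] [ 0.44861181 -0.21980843  0.074     ] [ 0.45283294 -0.2196951   0.074     ]
```

```bash
cat >> h.py <<'E'
YAW=np.radians(9.2); MC=np.array([.5833,.0787,0])
def mill(x,y,z): # mm -> world m
    c,s=np.cos(YAW),np.sin(YAW); return MC+np.array([c*x-s*y,s*x+c*y,z])/1000
def sh(*targets):
    s=ctrl.get_state(); r=R.from_quat(s['tcp_rot']).as_matrix()
    print('t',round(s['time'],2),'tcp',np.round(s['eef_pos'],4),'toolx deg',np.degrees(np.arctan2(r[1,0],r[0,0])).round(2),'F',np.round(s['contact_force'],1))
    for p in targets: print('  to',np.round(p,4),'shift cm',(r.T@(np.array(p)-s['eef_pos'])*100).round(2))
E
python3 - <<'E'
from h import *
sh([.18,-.65,.33],[.48,-.40,.33],[.542,.108,.33]); print(ctrl.grip_point_offset)
E
```

```text
t 0.1 tcp [ 0.1799 -0.65    0.23  ] toolx deg 15.46 F [ 0.2  0.1 -0.1]
  to [ 0.18 -0.65  0.33] shift cm [  0.01  -0.02 -10.  ]
  to [ 0.48 -0.4   0.33] shift cm [ 35.59 -16.11  -9.95]
  to [0.542 0.108 0.33 ] shift cm [ 55.11 -63.42  -9.84]
0.0187
```

```bash
python3 -m pendant '[{"dx":0,"dy":0,"dz":-5},{"dx":3,"dy":-1,"dz":-10},{"dx":8,"dy":-4,"dz":-10},{"dx":13,"dy":-6,"dz":-10},{"dx":18,"dy":-8,"dz":-10,"twist":2},{"dx":23.5,"dy":-10.5,"dz":-10,"twist":4},{"dx":29,"dy":-13,"dz":-10,"twist":6.3},{"dx":33,"dy":-16,"dz":-10,"twist":6.3},{"dx":36,"dy":-20,"dz":-10,"twist":6.3},{"dx":38,"dy":-25,"dz":-10,"twist":6.3}]' 60 30
python3 -c "
from h import *
sh([.52,-.1,.33],[.542,.108,.33])"
```

```text
t 0.1 tcp [ 0.1799 -0.65    0.23  ] toolx deg 15.46 F [ 0.2  0.1 -0.1]
  to [ 0.52 -0.1   0.33] shift cm [ 47.44 -43.96  -9.89]
  to [0.542 0.108 0.33 ] shift cm [ 55.11 -63.42  -9.84]$[0]: bad value
```

```bash
python3 -m pendant '[{"dx":0,"dy":0,"dz":-5,"twist":0},{"dx":3,"dy":-1,"dz":-10,"twist":0},{"dx":8,"dy":-4,"dz":-10,"twist":0},{"dx":13,"dy":-6,"dz":-10,"twist":0},{"dx":18,"dy":-8,"dz":-10,"twist":2},{"dx":23.5,"dy":-10.5,"dz":-10,"twist":4},{"dx":29,"dy":-13,"dz":-10,"twist":6.3},{"dx":33,"dy":-16,"dz":-10,"twist":6.3},{"dx":36,"dy":-20,"dz":-10,"twist":6.3},{"dx":38,"dy":-25,"dz":-10,"twist":6.3}]' 60 30
python3 -c "
from h import *
sh([.52,-.1,.33],[.542,.108,.33])"
```

```text
time: 1.35
eef_pos: [0.4802, -0.3066, 0.3303]
tcp_rot: [0.997, 0.08, -0.0, -0.001]
contact_force: [-0.2, 0.1, 0.2]
opening: 0.599
finger_force: 0.0
t 1.35 tcp [ 0.4802 -0.3066  0.3303] toolx deg 9.18 F [-0.2  0.1  0.2]
  to [ 0.52 -0.1   0.33] shift cm [  7.23 -19.76   0.05]
  to [0.542 0.108 0.33 ] shift cm [ 12.72 -39.94   0.07]
```

```bash
python3 -m pendant '[{"dx":2,"dy":-5,"dz":0,"twist":0},{"dx":4,"dy":-10.5,"dz":0,"twist":0},{"dx":6,"dy":-16,"dz":0,"twist":0},{"dx":8,"dy":-22,"dz":0,"twist":0},{"dx":9.5,"dy":-28,"dz":0,"twist":0},{"dx":11,"dy":-33,"dz":0,"twist":0},{"dx":12,"dy":-37,"dz":0,"twist":0},{"dx":12.7,"dy":-40,"dz":0,"twist":0},{"dx":12.7,"dy":-40,"dz":0,"twist":0}]'
python3 -c "
from h import *
sh([.542,.108,.2]);c=snap('wrist','w1');snap('top','t1');print(ext(c))"
```

```text
time: 2.48
eef_pos: [0.5408, 0.1085, 0.3307]
tcp_rot: [0.997, 0.082, -0.001, -0.0]
contact_force: [0.3, -0.7, 1.0]
opening: 0.602
finger_force: 0.0
t 2.48 tcp [0.5408 0.1085 0.3307] toolx deg 9.35 F [ 0.3 -0.7  1. ]
  to [0.542 0.108 0.2  ] shift cm [ 0.12  0.07 13.07]
(array([[ 0.16121886,  0.93901396,  0.30374538],
       [-0.986918  ,  0.15303308,  0.05073197],
       [ 0.00115494, -0.30795073,  0.9514016 ]]), array([0.61768584, 0.12123032, 0.47425207]))
```

View pics/w1.png

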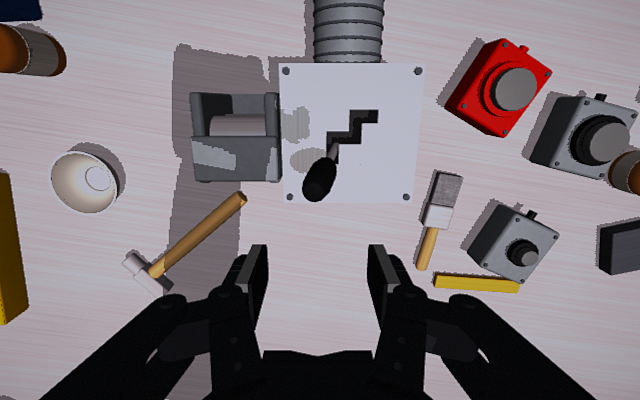

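The wrist view shows the plate bolts at (286,71), (418,71), (407,196) and (290,197). The grip is at about (319,179), the START cap at (598,141) and the small cap at (522,254).

Run:
```python
from h import *
W=load('w1');T=load('top0');S=load('scene0')
Q=np.array([at(W,*b,.114) for b in[(286,71),(418,71),(407,196),(290,197)]])
d=Q[0]+Q[1]-Q[2]-Q[3];e=Q[0]+Q[3]-Q[1]-Q[2];print(Q.round(4),Q.mean(0).round(4),np.degrees([np.arctan2(d[1],d[0]),np.arctan2(-e[0],e[1])]))
f=lambda x,y:(240+(x-1.5)/4,125+(y-1.5)/4)
g=lambda x,y:(225+(x-1.5)/4,140+(y-1.5)/4)
print('grip',tri((T,*f(229,276)),(S,*g(448,288)),(W,319,179)),at(W,319,179,.168),'exp',mill(-40,34,166))
for n,u,v in(('big',598,141),('small',522,254)):print(n,at(W,u,v,.074),at(W,u,v))
print('big tri',tri((T,*f(703,202)),(S,*g(106,150)),(W,598,141)))
```

```text
[[ 0.6412  0.1593  0.114 ]
 [ 0.6646  0.0165  0.114 ]
 [ 0.5228 -0.0077  0.114 ]
 [ 0.4982  0.1355  0.114 ]] [0.5817 0.0759 0.114 ] [9.5539489  9.52737086]
grip [0.54176245 0.10770174 0.17165677] [0.54033828 0.10635271 0.168     ] exp [0.53837859 0.10586739 0.166     ]
big [ 0.62558733 -0.249153    0.074     ] [ 0.62556568 -0.24813829  0.07509654]
small [ 0.45246856 -0.21150243  0.074     ] [ 0.45199402 -0.21245811  0.07285038]
big tri [ 0.62767357 -0.26328078  0.06211201]
```

```bash
sed -i 's/^YAW=.*/YAW=np.radians(9.35); MC=np.array([.5827,.0778,0])/' h.py; python3 -m pendant '[{"dx":0,"dy":0.1,"dz":5,"twist":0},{"dx":0,"dy":0.1,"dz":10,"twist":0},{"dx":0,"dy":0.1,"dz":14,"twist":0},{"dx":0,"dy":0.1,"dz":18,"twist":0},{"dx":0,"dy":0.1,"dz":18,"twist":0}]' 70 30
python3 -c "
from h import *
sh(mill(-40,34,151));snap('scene','s2')
c=load('s2'); a=c['img'][170:290,265:395,::-1]
cv2.imwrite('pics/s2c.png',cv2.resize(a,None,fx=5,fy=5,interpolation=cv2.INTER_CUBIC))"
```

```text
time: 3.2
eef_pos: [0.5387, 0.1044, 0.1475]
tcp_rot: [0.997, 0.079, -0.004, -0.0]
contact_force: [0.5, 0.3, 0.3]
opening: 0.702
finger_force: 0.0
t 3.2 tcp [0.5387 0.1044 0.1475] toolx deg 9.05 F [0.5 0.3 0.3]
  to [0.5377 0.1048 0.151 ] shift cm [-0.09 -0.06 -0.35]
```

View pics/s2c.png

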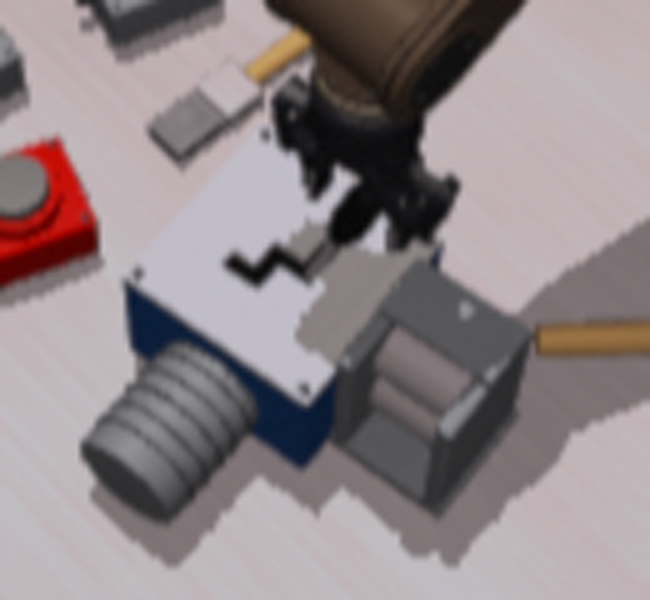

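The grip, at crop (350,215), stands between the fingers at (320,180) and (410,230). I'll close on it.

```bash
python3 -m pendant '[{"dx":0.1,"dy":0,"dz":0,"twist":0},{"dx":0.1,"dy":0,"dz":0,"twist":0},{"dx":0.1,"dy":0,"dz":0,"twist":0},{"dx":0.1,"dy":0,"dz":0,"twist":0},{"dx":0.1,"dy":0,"dz":0,"twist":0},{"dx":0.1,"dy":0,"dz":0,"twist":0}]' 0 30
python3 -c "
from h import *
sh(mill(-40,34,148),mill(0,35,153),mill(0,-11,156),mill(42,-10,150),mill(40,-40,145))"
```

```text
time: 4.0
eef_pos: [0.5442, 0.1056, 0.1544]
tcp_rot: [0.997, 0.08, 0.002, 0.001]
contact_force: [-0.5, -0.2, 6.0]
opening: 0.384
finger_force: 29.1
t 4.0 tcp [0.5442 0.1056 0.1544] toolx deg 9.17 F [-0.5 -0.2  6. ]
  to [0.5377 0.1048 0.148 ] shift cm [-0.65 -0.03  0.64]
  to [0.577  0.1123 0.153 ] shift cm [ 3.35 -0.14  0.16]
  to [0.5845 0.0669 0.156 ] shift cm [ 3.36  4.46 -0.13]
  to [0.6258 0.0748 0.15  ] shift cm [7.56 4.35 0.49]
  to [0.6287 0.0448 0.145 ] shift cm [7.37 7.35 0.99]
```

```bash
python3 -m pendant '[{"dx":1,"dy":0,"dz":-0.1,"twist":0},{"dx":2,"dy":0,"dz":-0.3,"twist":0},{"dx":3,"dy":0,"dz":-0.4,"twist":0},{"dx":3.7,"dy":0,"dz":-0.5,"twist":0},{"dx":3.7,"dy":0,"dz":-0.5,"twist":0},{"dx":3.7,"dy":0,"dz":-0.5,"twist":0}]'
python3 -c "
from h import *
sh(mill(0,35,153),mill(0,-11,156))
snap('scene','s3');snap('top','t3');snap('wrist','w3')
c=load('w3')['img'][:,:,::-1]; a=load('s3')['img'][170:290,265:395,::-1]
cv2.imwrite('pics/w3c.png',np.hstack([cv2.resize(a,(400,370),interpolation=cv2.INTER_CUBIC),cv2.resize(c[0:250,200:470],(400,370))]))"
```

```text
time: 4.75
eef_pos: [0.5802, 0.1106, 0.1588]
tcp_rot: [0.997, 0.08, 0.002, 0.002]
contact_force: [-1.8, -2.6, 5.3]
opening: 0.382
finger_force: 29.7
t 4.75 tcp [0.5802 0.1106 0.1588] toolx deg 9.19 F [-1.8 -2.6  5.3]
  to [0.577  0.1123 0.153 ] shift cm [-0.29 -0.23  0.58]
  to [0.5845 0.0669 0.156 ] shift cm [-0.28  4.37  0.3 ]
```

View pics/w3c.png

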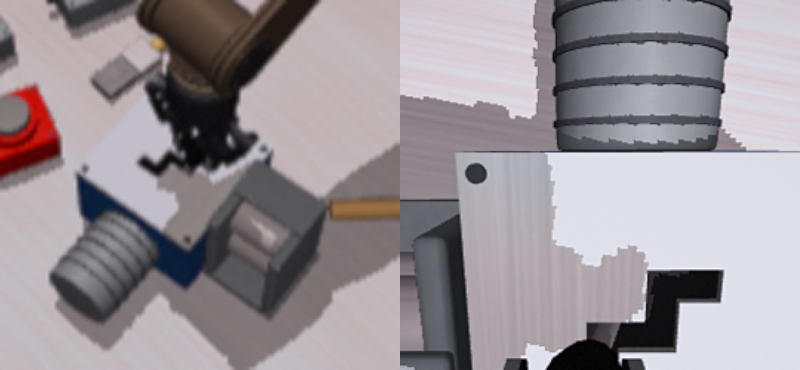

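```bash
python3 -m pendant '[{"dx":0.3,"dy":0,"dz":0,"twist":0},{"dx":0.5,"dy":0,"dz":0,"twist":0},{"dx":0.5,"dy":0,"dz":0,"twist":0}]'
python3 -c "
from h import *
sh(mill(0,35,153),mill(0,-11,156))"
```

```text
time: 5.28
eef_pos: [0.5843, 0.1113, 0.1587]
tcp_rot: [0.997, 0.08, 0.0, 0.002]
contact_force: [-3.1, -3.2, 8.3]
opening: 0.381
finger_force: 30.2
t 5.28 tcp [0.5843 0.1113 0.1587] toolx deg 9.16 F [-3.1 -3.2  8.3]
  to [0.577  0.1123 0.153 ] shift cm [-0.7  -0.22  0.57]
  to [0.5845 0.0669 0.156 ] shift cm [-0.68  4.38  0.29]
```

```bash
python3 -m pendant '[{"dx":-0.3,"dy":1,"dz":-0.1,"twist":0},{"dx":-0.4,"dy":2,"dz":-0.2,"twist":0},{"dx":-0.4,"dy":3,"dz":-0.3,"twist":0},{"dx":-0.4,"dy":4,"dz":-0.3,"twist":0},{"dx":-0.4,"dy":4.4,"dz":-0.3,"twist":0},{"dx":-0.4,"dy":4.4,"dz":-0.3,"twist":0}]'
python3 -c "
from h import *
sh(mill(0,-11,156),mill(42,-10,150))
snap('scene','s4');snap('wrist','w4')
c=load('w4')['img'][:,:,::-1]; a=load('s4')['img'][170:290,265:395,::-1]
cv2.imwrite('pics/w4c.png',np.hstack([cv2.resize(a,(400,370),interpolation=cv2.INTER_CUBIC),cv2.resize(c[0:250,200:470],(400,370))]))"
```

```text
time: 6.02
eef_pos: [0.5887, 0.0724, 0.1626]
tcp_rot: [0.997, 0.078, 0.003, -0.005]
contact_force: [0.1, 7.8, 7.5]
opening: 0.33
finger_force: 34.5
t 6.03 tcp [0.5887 0.0724 0.1626] toolx deg 8.99 F [0.1 7.8 7.5]
  to [0.5845 0.0669 0.156 ] shift cm [-0.5   0.48  0.66]
  to [0.6258 0.0748 0.15  ] shift cm [3.69 0.36 1.29]
```

View pics/w4c.png

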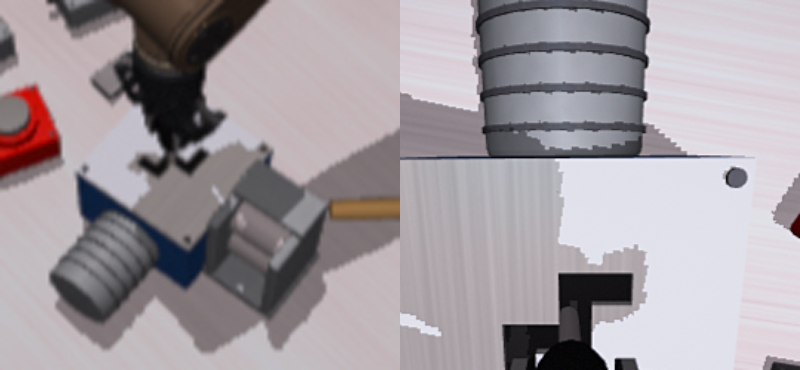

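```bash
python3 -m pendant '[{"dx":-0.2,"dy":0.5,"dz":0,"twist":0},{"dx":-0.2,"dy":0.8,"dz":0,"twist":0},{"dx":-0.2,"dy":0.8,"dz":0,"twist":0}]'
python3 -c "
from h import *
sh(mill(0,-11,156),mill(42,-10,150))"
```

```text
time: 6.5
eef_pos: [0.5878, 0.0662, 0.1628]
tcp_rot: [0.997, 0.078, 0.003, -0.008]
contact_force: [-0.7, 10.8, 8.0]
opening: 0.329
finger_force: 47.9
t 6.5 tcp [0.5878 0.0662 0.1628] toolx deg 8.92 F [-0.7 10.8  8. ]
  to [0.5845 0.0669 0.156 ] shift cm [-0.32 -0.11  0.68]
  to [0.6258 0.0748 0.15  ] shift cm [ 3.87 -0.23  1.31]
```

```bash
python3 -m pendant '[{"dx":1,"dy":-0.2,"dz":0.1,"twist":0},{"dx":2,"dy":-0.2,"dz":0.2,"twist":0},{"dx":3,"dy":-0.2,"dz":0.4,"twist":0},{"dx":4,"dy":-0.2,"dz":0.6,"twist":0},{"dx":4.3,"dy":-0.2,"dz":0.6,"twist":0},{"dx":4.3,"dy":-0.2,"dz":0.6,"twist":0}]'
python3 -c "
from h import *
sh(mill(42,-10,150),mill(40,-40,145))
snap('scene','s5');snap('wrist','w5')
c=load('w5')['img'][:,:,::-1]; a=load('s5')['img'][170:290,265:395,::-1]
cv2.imwrite('pics/w5c.png',np.hstack([cv2.resize(a,(400,370),interpolation=cv2.INTER_CUBIC),cv2.resize(c[0:250,200:470],(400,370))]))"
```

```text
time: 7.25
eef_pos: [0.6292, 0.073, 0.1562]
tcp_rot: [0.997, 0.079, 0.001, -0.004]
contact_force: [-0.7, 6.6, 6.4]
opening: 0.328
finger_force: 50.7
t 7.25 tcp [0.6292 0.073  0.1562] toolx deg 9.06 F [-0.7  6.6  6.4]
  to [0.6258 0.0748 0.15  ] shift cm [-0.31 -0.22  0.62]
  to [0.6287 0.0448 0.145 ] shift cm [-0.5   2.79  1.1 ]
```

View pics/w5c.png

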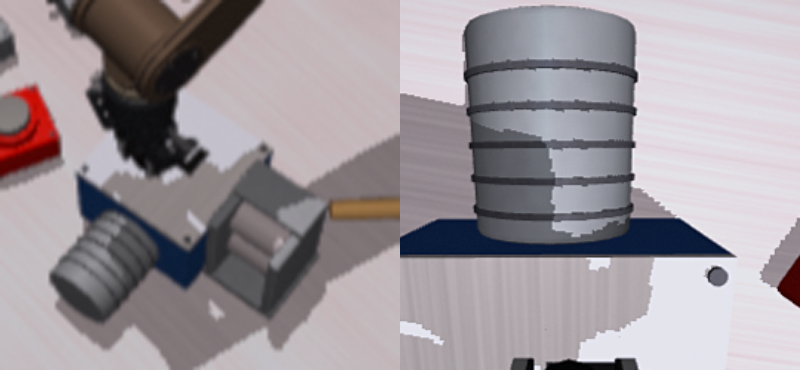

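```bash
python3 -m pendant '[{"dx":0.4,"dy":0,"dz":0.1,"twist":0},{"dx":0.4,"dy":0,"dz":0.1,"twist":0},{"dx":0.2,"dy":1,"dz":0.2,"twist":0},{"dx":0.1,"dy":2,"dz":0.3,"twist":0},{"dx":0,"dy":2.8,"dz":0.5,"twist":0},{"dx":0,"dy":3.4,"dz":0.5,"twist":0},{"dx":0,"dy":3.4,"dz":0.5,"twist":0}]'
python3 -c "
from h import *
sh(mill(40,-40,145))"
```

```text
time: 8.22
eef_pos: [0.6349, 0.0507, 0.1534]
tcp_rot: [0.997, 0.072, 0.003, -0.02]
contact_force: [-0.9, 27.8, 13.7]
opening: 0.334
finger_force: 128.7
t 8.22 tcp [0.6349 0.0507 0.1534] toolx deg 8.28 F [-0.9 27.8 13.7]
  to [0.6287 0.0448 0.145 ] shift cm [-0.71  0.52  0.81]
```

```bash
python3 -m pendant '[{"dx":0,"dy":0,"dz":0,"twist":0},{"dx":0,"dy":0,"dz":0,"twist":0},{"dx":0,"dy":0,"dz":0,"twist":0},{"dx":0,"dy":-0.5,"dz":-5,"twist":0},{"dx":0,"dy":-0.5,"dz":-10,"twist":0},{"dx":-2,"dy":-0.5,"dz":-15,"twist":0},{"dx":-6,"dy":-0.5,"dz":-18,"twist":0},{"dx":-10,"dy":-0.5,"dz":-18,"twist":0},{"dx":-10,"dy":-0.5,"dz":-18,"twist":0}]' 80
python3 -c "
from h import *
sh(mill(40,-40,145))
snap('scene','s6');snap('wrist','w6')
c=load('w6')['img'][:,:,::-1]; a=load('s6')['img'][170:290,265:395,::-1]
cv2.imwrite('pics/w6c.png',np.hstack([cv2.resize(a,(400,370),interpolation=cv2.INTER_CUBIC),cv2.resize(c[0:250,200:470],(400,370))]))"
```

```text
time: 9.35
eef_pos: [0.5326, 0.0239, 0.3285]
tcp_rot: [0.997, 0.079, 0.0, 0.0]
contact_force: [0.4, 0.6, -1.1]
opening: 0.797
finger_force: 0.0
t 9.35 tcp [0.5326 0.0239 0.3285] toolx deg 9.07 F [ 0.4  0.6 -1.1]
  to [0.6287 0.0448 0.145 ] shift cm [ 9.81 -0.57 18.36]
```

View pics/w6c.png

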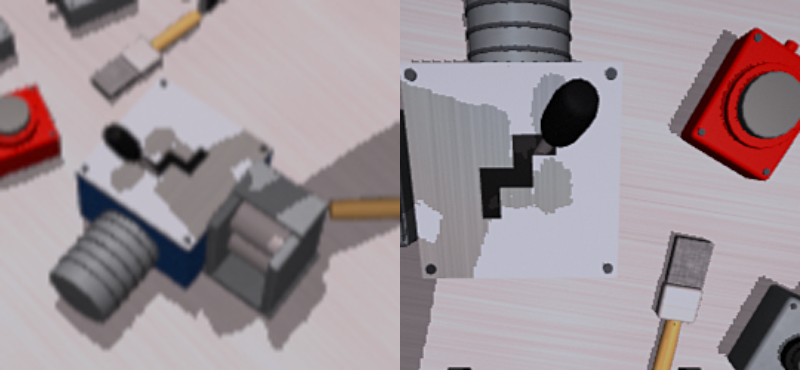

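The lever now stands in the end notch, with the grip at wrist crop (570,113) and its shaft at the notch's right end. I'll put numbers on its lean.

Run:
```python
from h import *
W=load('w6');S=load('s6');S0=load('scene0')
w=lambda x,y:(200+(x-400)*.675,y*250/370)
B=[w(410,75),w(611,73),w(608,268),w(431,269)]
Q=np.array([at(W,*b,.114) for b in B]);d=Q[0]+Q[1]-Q[2]-Q[3];y=np.arctan2(d[1],d[0]);print(Q.mean(0).round(4),np.degrees(y))
def blob(c,box):
    u0,u1,v0,v1=box;m=(c['img'][v0:v1,u0:u1].max(2)<38).astype(np.uint8)
    n,l,st,ce=cv2.connectedComponentsWithStats(m);print(st.tolist(),ce.round(1).tolist())
    k=1+st[1:,4].argmax();return ce[k]+[u0,v0]
gw=blob(W,(288,340,45,102)); gs=blob(S,(294,313,205,226));print(gw,gs)
from scipy.optimize import least_squares
def proj(c,p):
    r,t=ext(c);q=r.T@(p-t);K=c['camera_matrix'];return np.array([K[0,2]+K[0,0]*q[0]/-q[2],K[1,2]-K[1,1]*q[1]/-q[2]])
def res(a,views):
    f,s=a;L=145;p=np.array([L*np.sin(f)*np.cos(s),L*np.sin(s),30+L*np.cos(f)*np.cos(s)])/1000
    o=[]
    for c,g,mc,yy in views:
        R2=R.from_euler('z',yy).as_matrix();o+=list(proj(c,np.array([mc[0],mc[1],0])+R2@p)-g)
    return o
vw=(W,gw,Q.mean(0),y);vs=(S,gs,np.array([.5821,.0778]),np.radians(9.2))
for v in([vw],[vs],[vw,vs]):
    o=least_squares(res,[.29,-.28],args=(v,));print(o.x.round(3),o.fun.round(1))
```

```text
[0.5818 0.0767 0.114 ] 9.469232679314107
[[0, 0, 52, 57, 1661], [0, 9, 46, 48, 1295], [0, 54, 4, 3, 8]] [[25.9, 25.0], [25.2, 31.7], [1.1, 55.2]]
[[0, 0, 19, 21, 330], [6, 7, 11, 10, 69]] [[8.7, 9.7], [10.6, 11.4]]
[313.18841699  76.68880309] [304.57971014 216.43478261]
[ 0.31 -0.29] [ 0. -0.]
[ 0.311 -0.282] [ 0. -0.]
[ 0.31  -0.289] [-0.1 -0.  -0.2 -0.2]
```

The lean is about fore 0.31, side -0.28 to -0.29, so the lever is fully in the notch. Next is START: hover with the fingers shut.

```bash
python3 -c "
from h import *
sh([.56,-.25,.25])"
python3 -m pendant '[{"dx":0,"dy":5,"dz":0,"twist":0},{"dx":0,"dy":11,"dz":0,"twist":0},{"dx":0,"dy":17,"dz":0,"twist":0},{"dx":0,"dy":22,"dz":2,"twist":0},{"dx":2,"dy":26,"dz":5,"twist":0},{"dx":5,"dy":28,"dz":8,"twist":0},{"dx":7,"dy":28,"dz":8,"twist":0},{"dx":7,"dy":28,"dz":8,"twist":0}]' 0
cat > b.py <<'E'
from h import *
def button(c,guess=(.627,-.255)):
    v,u=np.mgrid[0:400,0:640];K=c['camera_matrix'];r,t=ext(c)
    d=np.stack([(u-K[0,2])/K[0,0],-(v-K[1,2])/K[1,1],-np.ones(u.shape)],-1)
    P=t+(d*c['depth'][...,None])@r.T
    m=(abs(P[...,2]-.074)<.006)&(np.hypot(P[...,0]-guess[0],P[...,1]-guess[1])<.045)&(c['depth']>0)
    mm=m.astype(np.uint8);n,l,st,ce=cv2.connectedComponentsWithStats(mm);k=1+st[1:,4].argmax()
    pts=P[l==k];(x,y),rad=cv2.minEnclosingCircle(pts[:,:2].astype(np.float32)*1000)
    print('ctr',pts.mean(0).round(4),'circle',round(x,1),round(y,1),'r',round(rad,1),'n',len(pts),'px',ce[k].round(1))
E
python3 -c "
from b import *
button(load('top0'));button(load('scene0'));button(load('w1'))
button(snap('wrist','w7'));sh([.627,-.255,.1])"
```

```text
t 9.45 tcp [0.5343 0.0241 0.3281] toolx deg 9.1 F [-0.1  0.1 -0.5]
  to [ 0.56 -0.25  0.25] shift cm [-1.8  27.47  7.81]
time: 10.45
eef_pos: [0.649, -0.241, 0.2458]
tcp_rot: [0.997, 0.08, -0.001, -0.001]
contact_force: [-0.7, -0.3, 0.4]
opening: -0.002
finger_force: 0.0
ctr [ 0.6265 -0.26    0.074 ] circle 625.8 -262.4 r 29.3 n 192 px [415.6 174.8]
ctr [ 0.6305 -0.2598  0.0734] circle 631.1 -261.1 r 28.0 n 118 px [251.6 177. ]
ctr [ 0.6271 -0.2604  0.0749] circle 626.6 -263.5 r 26.7 n 1370 px [607.3 141.3]
ctr [ 0.6289 -0.2633  0.0748] circle 627.5 -263.6 r 25.9 n 1676 px [334.5 197. ]
t 10.5 tcp [ 0.6485 -0.241   0.2469] toolx deg 9.18 F [0.5 0.3 0.5]
  to [ 0.627 -0.255  0.1  ] shift cm [-2.33  1.05 14.69]
```

```bash
python3 -m pendant '[{"dx":-2.4,"dy":1.7,"dz":5,"twist":0},{"dx":-2.4,"dy":1.7,"dz":10,"twist":0},{"dx":-2.4,"dy":1.7,"dz":15,"twist":0},{"dx":-2.4,"dy":1.7,"dz":16,"twist":0},{"dx":-2.4,"dy":1.7,"dz":16,"twist":0}]'
python3 -c "
from h import *
sh([.628,-.262,.065])"
```

```text
time: 11.12
eef_pos: [0.6272, -0.2615, 0.0892]
tcp_rot: [0.997, 0.08, 0.0, 0.0]
contact_force: [0.8, -0.4, 0.3]
opening: 0.003
finger_force: 0.0
t 11.12 tcp [ 0.6272 -0.2615  0.0892] toolx deg 9.17 F [ 0.8 -0.4  0.3]
  to [ 0.628 -0.262  0.065] shift cm [0.07 0.06 2.42]
```

```bash
python3 -m pendant '[{"dx":0,"dy":0,"dz":1,"twist":0},{"dx":0,"dy":0,"dz":1.6,"twist":0},{"dx":0,"dy":0,"dz":2,"twist":0},{"dx":0,"dy":0,"dz":2.2,"twist":0},{"dx":0,"dy":0,"dz":2.4,"twist":0},{"dx":0,"dy":0,"dz":2.4,"twist":0}]'
```

```text
time: 11.88
eef_pos: [0.6279, -0.2617, 0.0661]
tcp_rot: [0.997, 0.08, 0.001, 0.001]
contact_force: [-0.1, 1.5, 6.5]
opening: 0.001
finger_force: 3.3
```

```bash
python3 -m pendant '[{"dx":0,"dy":0,"dz":0.2,"twist":0},{"dx":0,"dy":0,"dz":0.4,"twist":0},{"dx":0,"dy":0,"dz":0.4,"twist":0}]'
```

```text
time: 12.25
eef_pos: [0.6281, -0.2619, 0.0659]
tcp_rot: [0.997, 0.08, 0.0, 0.001]
contact_force: [-6.1, 3.3, 19.9]
opening: 0.001
finger_force: 9.7
```

The force is 19.9 N against about 6 N of spring, and the height has stopped changing, so the button is at its stop. I'll retract and check.

```bash
python3 -m pendant '[{"dx":0,"dy":0,"dz":-2,"twist":0},{"dx":0,"dy":0,"dz":-7,"twist":0},{"dx":0,"dy":0,"dz":-13,"twist":0},{"dx":0,"dy":0,"dz":-18,"twist":0},{"dx":0,"dy":0,"dz":-18,"twist":0},{"dx":0,"dy":0,"dz":-18,"twist":0},{"dx":0,"dy":0,"dz":-18,"twist":0}]'
python3 - <<'E'
from b import *
button(snap('wrist','w8')); sh([.6,-.2,.2]); S=snap('scene','s8'); T=snap('top','t8')
a=S['img'][200:232,285:325].astype(int)-load('s6')['img'][200:232,285:325];print('lever area change',abs(a).max(), abs(a).mean().round(2))
E
```

```text
time: 13.12
eef_pos: [0.6257, -0.2606, 0.2372]
tcp_rot: [0.997, 0.08, -0.002, -0.002]
contact_force: [-0.1, 1.0, -0.3]
opening: -0.002
finger_force: 0.0
ctr [ 0.6286 -0.2635  0.0748] circle 627.3 -263.7 r 25.9 n 1881 px [320.7 175.5]
t 13.18 tcp [ 0.6259 -0.2607  0.2373] toolx deg 9.15 F [-0.6  0.6 -0.1]
  to [ 0.6 -0.2  0.2] shift cm [-1.58 -6.39  3.76]
lever area change 74 28.28
```

Run:
```python
from h import *
v,u=np.mgrid[0:400,0:640]
for n in('w6','s6','t8','s8','w8'):
    c=load(n);K=c['camera_matrix'];r,t=ext(c)
    d=np.stack([(u-K[0,2])/K[0,0],-(v-K[1,2])/K[1,1],-np.ones(u.shape)],-1)
    P=t+(d*c['depth'][...,None])@r.T
    q=(P-MC)@R.from_euler('z',YAW).as_matrix()*1000
    m=(abs(q[...,0]-45)<45)&(abs(q[...,1]+40)<39)&(q[...,2]>140)&(q[...,2]<205)&(c['depth']>0)
    e=q[m];print(n,len(e),e.mean(0).round(1) if len(e) else '',np.percentile(e,[5,95],axis=0).round(0).tolist() if len(e) else '')
```

```text
w6 1312 [ 40.5 -43.2 182. ] [[26.0, -57.0, 156.0], [55.0, -28.0, 194.0]]
s6 108 [ 47.1 -36.4 174.6] [[30.0, -53.0, 149.0], [59.0, -24.0, 193.0]]
t8 141 [ 38.4 -39.3 176. ] [[25.0, -55.0, 149.0], [55.0, -24.0, 196.0]]
s8 108 [ 47.2 -36.4 174.9] [[31.0, -52.0, 149.0], [59.0, -24.0, 193.0]]
w8 0
```

The lever is unmoved in the depth data (the scene view gives the same points before and after), and the button is up again.

```bash
python3 -c "
from plant import ctrl
print(ctrl.sign_off())"
```

```text
the job is handed in; nothing more can be done
None
```

The job is handed in at about 13 s: the lever measured fully in the end notch, and START was then pressed to its stop, came back up, and the arm is clear; the sign-off gave no verdict.

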